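Spin the parts carousel and brake it on the pointer

TASK

Give the round parts carousel a flick with a fingertip (it has pegs for that), in either direction, so that it spins freely and runs on by itself past a full turn from where it stood. Then, before it runs down, brake it with a fingertip so that it stops with the tab on its rim at the fixed pointer: do not let it come to rest anywhere else first; a small last nudge under the fingertip is fine, until the tips are in line to within a centimetre. Take the hand away with the carousel at rest there. Lift nothing, leave the camera module lying in its pocket on the carousel, and leave the other things on the mat where they are.

Things in the scene. Friction and masses are not known exactly. Their poses are not given: they have to be found in the camera images.
- axle (a point): Centre of the carousel's flat top face, on the bearing's vertical axis, 42 mm above the bench; fixed, place varies. The carousel is a flat aluminium wheel, 200 mm diameter, 13 mm thick, on a round grey base screwed down. On top: 6 mm high bearing cap, five screw cups 3 mm high, one walled pocket, three upright pegs. From 76 mm out to the 100 mm rim the top is flat and bare all round.
- carousel (a joint): Wheel angle in rad, not wrapped; 0 at the start, positive counter-clockwise seen from above; no stops. Wheel about 0.45 kg (varies), inertia about 0.0022 kg m2. Left alone it loses very roughly 0.15 rad/s each second, so a flick to 2 or 3 rad/s carries it past a full turn (6.28). A fingertip pressed down on the bare rim with a few N stops it at once.
- peg0 (a point): Foot of an upright round peg on the wheel's top face, for flicking: 12 mm diameter, 28 mm tall, 68 mm from the axle, 60 degrees counter-clockwise from the tab. Turns with the wheel.
- peg1 (a point): Foot of an upright round peg on the wheel's top face, for flicking: 12 mm diameter, 28 mm tall, 68 mm from the axle, 180 degrees counter-clockwise from the tab. Turns with the wheel.
- peg2 (a point): Foot of an upright round peg on the wheel's top face, for flicking: 12 mm diameter, 28 mm tall, 68 mm from the axle, 300 degrees counter-clockwise from the tab. Turns with the wheel.
- tab_tip (a point): Tip of the pointed tab that sticks out of the wheel's rim, 118 mm from the axle, at top-face height; it turns with the wheel. The tab is 16 mm wide at the rim, 8 mm thick, its top 1 mm below the top face. x axis points outwards from the axle, z up.
- pointer_mark (a point): Where the tab's tip must stop: 118 mm from the axle, at top-face height, in front of the nib of the fixed pointer, a small bare steel post 42 mm high and 30 mm wide, 127 to 153 mm from the axle, nib aimed at the axle; the tab passes it with 9 mm to spare. x axis points away from the axle. Its place round the wheel varies.
- pocket (a point): Centre of the floor of the rectangular pocket on the wheel (38 mm radially by 28 mm inside, walls 6 mm high), 46 mm from the axle towards the tab; turns with the wheel.
- module: Loose phone camera module, 32 x 22 x 9 mm, 25 g, lying in the pocket; origin at the centre of its underside. Must ride along in the pocket.
- tweezers: Bystander on the mat: steel tweezers, 138 mm long, 9 mm high, lying flat. Origin on its underside. Not to be disturbed.
- screwdriver: Bystander on the mat: small screwdriver, 150 mm long, lying flat. Origin on its underside. Not to be disturbed.
- flux: Bystander on the mat: small bottle, 32 mm across, 75 mm tall, upright. Origin on its underside. Not to be disturbed.
- solder: Bystander on the mat: steel solder spool, 52 mm across, 32 mm high, standing on its flange. Origin on its underside. Not to be disturbed.
- phone: Bystander on the mat: opened phone, 146 x 71 x 8 mm, lying flat. Origin on its underside. Not to be disturbed.
- dish: Bystander on the mat: small white dish, 56 mm across, 20 mm high. Origin on its underside. Not to be disturbed.
Not all that is in view belongs to the job. Leave any green look-alike of the part that bears axle alone. Leave any red look-alike of the part that bears pointer_mark alone.

How it is judged (in metres and radians):
On the way, in this order (a step that is already met when the one before it is completed fails the run):
1. the carousel has been flicked and spins freely, faster than 0.8 rad/s, with no finger on it ((velocity of joint carousel above 0.8 rad/s or velocity of joint carousel below -0.8 rad/s) and contact force between each of the arm, the fingers and carousel below 0.05 N), for 0.2 s.
2. it has passed a full turn from its start and still spins by itself, faster than 0.2 rad/s ((value of joint carousel above 6.28 rad or value of joint carousel below -6.28 rad) and (velocity of joint carousel above 0.2 rad/s or velocity of joint carousel below -0.2 rad/s) and contact force between each of the arm, the fingers and carousel below 0.05 N), for 0.05 s.
3. a fingertip has stopped it with the tab's tip within 10 mm of the pointer mark (contact force between the fingers and carousel above 0.2 N and not (velocity of joint carousel above 0.15 rad/s or velocity of joint carousel below -0.15 rad/s) and distance between tab_tip and pointer_mark below 0.01 m), for 0.1 s.
At the end, for the whole second after the job is handed in: The carousel is at rest (under 0.03 rad/s) with the tab's tip within 10 mm of the pointer mark, and the camera module lies in its pocket (within 8 mm of the middle) (distance between tab_tip and pointer_mark below 0.01 m and not (velocity of joint carousel above 0.03 rad/s or velocity of joint carousel below -0.03 rad/s) and horizontal distance between module and pocket below 0.008 m and distance between module and pocket below 0.01 m); the robot touches nothing.
It fails at once if the camera module left its pocket (distance between module and pocket above 0.015 m).
It fails at once if after its full turn the carousel came to rest (under 0.02 rad/s) with the tab's tip more than 40 mm from the pointer mark ((value of joint carousel above 6.28 rad or value of joint carousel below -6.28 rad) and not (velocity of joint carousel above 0.02 rad/s or velocity of joint carousel below -0.02 rad/s) and distance between tab_tip and pointer_mark above 0.04 m).
It fails at once if a thing on the mat beside the carousel was moved (more than 20 mm) or lifted (distance of any of tweezers, screwdriver, flux, solder, phone, dish from where it was at the start of the episode above 0.02 m).
It also fails if it takes over 51 s, if anything falls off the work surface, if the arm or the gripper's body presses on something with over 40 N, if the wrist force passes 120 N, or if a joint passes its speed limit or range.

ROBOT

A 6-joint arm with a two-finger parallel gripper is mounted at the origin on the work surface. World frame = base frame: x ahead of the robot, y to its left, z up, the work surface at z = 0. Lengths are in mm, angles in degrees, forces in N, time in s.
With the tool pointing down it reaches from about 350 to 850 mm from the base axis. Payload 8.1 kg.
Tool frame: the origin (TCP) lies at the very end of the fingers, on their centre line; the grasp point (between the pads) lies 19 mm behind it (r.grip_point_offset is the distance from the TCP to the grasp point, in mm); z points along the fingers, y is the line along which they close (so a half turn about z gives the same grasp; the last joint's range is limited). The gripper opens to 85 mm and grips with 20 to 120 N. Pads are 22 mm wide; open, the fingers measure 114 mm over their backs; the gripper's body (76 mm by 85 mm) begins 54 mm behind the grasp point. The pads swing forward as they close: fully open they stand 13 mm farther back than shut.
Start: joints at [62.601, 7.471, 85.268, -0, 87.261, -4.893], TCP at [229.645, 554.318, 231.292] pointing down, gripper open.
Joint ranges: [-169.43, 169.43], [-51.17, 129.36], [1.28, 143.12], [-76.62, 256.62], [0, 156.53], [-152.29, 152.29]. Speed limits (degrees/s): [136.94, 136.94, 159.86, 180, 180, 180].

INTERFACE

Orientations are given as [roll, pitch, yaw] about the fixed x, y, z axes, in that order (R = Rz(yaw) Ry(pitch) Rx(roll)).
In Python, from bench import status, eyes, r gives the robot as it stands.
- The arm moves only by the shell command python3 -m handwheel 'ROWS' [FORCE]. ROWS is a JSON object whose one key "series" holds a list that holds one entry, the list of rows, each a list of 7 numbers: the shift along the tool's x, y, z in cm, then the turn, a rotation vector about the tool's x, y, z in rad, then the opening, from 0 (shut) to 1 (fully open). In form: {"series": [[[tx, ty, tz, rx, ry, rz, claw], ...]]}. A call has 1 to 12 rows; each row is the pose to reach, as a shift and turn from the pose commanded when the call began, along the tool's axes at that moment; what a row does not reach only later rows make up. A row lasts 1/8 s, in which the tool goes at most 62.5 mm and 10.7 degrees, less where a joint would pass 70% of its speed; a pose out of reach is approached as far as the arm can. A call with a gripper value outside its range is refused whole. The fingers move at their own pace and stop on an object; FORCE is the grip in N (left out, the last holds). Time passes only in rows, so rows that repeat a pose let the fingers close. It gives the time, the measured TCP pose, the force, the opening and the grip force at its end, in the units of the state.
- status.sense(): the state, without advancing time (a new reading comes with each control period).
- eyes.snapshot(name): name is "scene" or "top"; returns a dict with "img" (420x560x3 uint8, red, green, blue), "mtx" (3x3 intrinsics, pixels), "R" (3x3) and "t" (3): a world point X has camera coordinates R X + t. Camera axes: x right, y down, z forward; pixel columns grow to the right and rows downward; lengths in mm; the calibration is good to about 2 mm. A picture is of the moment at which its call begins. There is no depth.
- r.hand_in(): hands the job in; it is judged then, once.
The state is a dict: "time": time; "joint_pos": joint angles; "qd": joint speeds; "joint_efforts": joint torques, N m; "tool_pos": TCP position; "tcp_rot": TCP orientation; "ft_force": force on the tool from outside, world axes, zero at the start; "wrist_torque": the same for the moment, N m; "finger_gap": finger opening in mm; "grip_force": force on a finger pad.
Only numpy, scipy, OpenCV 4.12 (cv2) and the standard library are available. Lean on these libraries where they do the work, as an engineer would, in place of code of your own. Each camera call takes 0.05 s, during which the arm holds its last target. There are 200 camera calls.

## Working session

There is one attempt and no reset: what is moved stays moved. The work goes in short steps, Python scripts to look and compute and a shell command to move; the robot and the scene stay as the last step left them, time stands still between calls to the robot, and variables do not carry over. Pictures are saved under pics/ and viewed, at most 10 in all, crops included, and the job is handed in when it is done.

```bash
mkdir -p pics; ls
python3 - <<'E'
from bench import status, eyes, r
import cv2,numpy as np
s=status.sense();print(s)
for n in("top","scene"):
    d=eyes.snapshot(n);cv2.imwrite(f"pics/{n}0.png",d["img"][:,:,::-1]);np.savez(f"{n}0.npz",**d)
    print(n,d["mtx"].tolist(),d["R"].tolist(),d["t"])
E
```

```text
pics
{'time': 0.0, 'joint_pos': array([ 6.26024164e+01,  7.51480490e+00,  8.53293938e+01, -1.22513695e-03,
        8.72616591e+01, -4.89343623e+00]), 'qd': array([-0.0198195 ,  0.07487215, -0.05313146, -0.06610207, -0.07388149,
        0.00379642]), 'joint_efforts': array([ 1.93212843e-03, -5.69387090e+01, -5.00571048e+01,  2.41447460e-04,
        1.43238658e-02, -5.85193334e-05]), 'tool_pos': array([229.38609269, 553.82446609, 230.24649666]), 'tcp_rot': array([-1.79894424e+02, -7.81079465e-03,  1.57495905e+02]), 'ft_force': array([ 0.65651233,  0.39544617, -0.15521681]), 'wrist_torque': array([-0.00511881, -0.01931282,  0.01051936]), 'grip_force': 0.0, 'finger_gap': 85.37088253498993}
top [[485.75298220014395, 0.0, 279.5322818657024], [0.0, 485.75298220014395, 214.40637301434614], [0.0, 0.0, 1.0]] [[-0.020472293120932815, -0.9997368775408788, 0.010347023687248541], [-0.9991866832971193, 0.020099230163938133, -0.03495701458247121], [0.034739849396228976, -0.011054258529223678, -0.9993352521713104]] [  25.86464546  487.07490843 1166.73046164]
scene [[462.74759123652126, 0.0, 279.6930088296235], [0.0, 462.74759123652126, 210.21258166201716], [0.0, 0.0, 1.0]] [[-0.7673484589065729, 0.6412100589227011, -0.005099308781941112], [0.5449790139763359, 0.6479551515071851, -0.5321202833577019], [-0.33789675485137194, -0.4111006956594045, -0.8466534126130154]] [ 354.3086869  -240.63923576 1360.70982327]
```

View pics/top0.png

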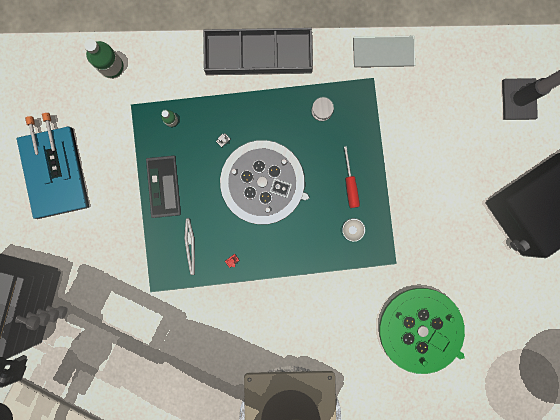

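View pics/scene0.png

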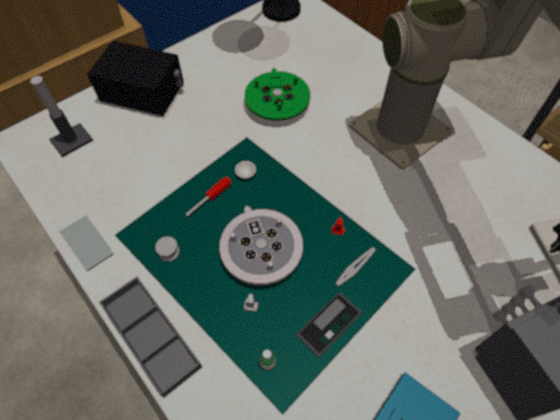

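The top view shows two carousels, the grey one at (262,182) and the green look-alike at (422,330). The grey one has its tab at (306,197). There are two pointers: bare steel at (223,140) and the red look-alike at (232,261). I choose the grey wheel and the steel pointer, and will check them in a close crop while measuring.

```bash
cat > h.py <<'E'
import numpy as np,cv2
def ray(d,uv,z):
    uv=np.atleast_2d(np.asarray(uv,float)); K,R,t=d["mtx"],d["R"],d["t"]
    c=-R.T@t; v=(np.c_[uv,np.ones(len(uv))]@np.linalg.inv(K).T)@R
    return (c+v*((z-c[2])/v[:,2])[:,None])[:,:2]
def proj(d,X):
    p=np.atleast_2d(X)@d["R"].T+d["t"]; p=p@d["mtx"].T; return p[:,:2]/p[:,2:]
def rectify(d,c,z,half=170,ppm=2):
    # metric top view at height z: column = -y, row = -x
    q=[[c[0]+half,c[1]+half,z],[c[0]+half,c[1]-half,z],[c[0]-half,c[1]-half,z],[c[0]-half,c[1]+half,z]]
    n=2*half*ppm
    H=cv2.getPerspectiveTransform(proj(d,q).astype(np.float32),np.float32([[0,0],[n,0],[n,n],[0,n]]))
    return cv2.warpPerspective(d["img"],H,(n,n))
E
python3 - <<'E'
from h import *
for n,c0 in(("top",(262,182)),("scene",(261,246))):
    d=dict(np.load(n+"0.npz")); hsv=cv2.cvtColor(d["img"],cv2.COLOR_RGB2HSV)
    m=((hsv[...,1]<70)&(hsv[...,2]>90)).astype(np.uint8)
    k,lab,st,ce=cv2.connectedComponentsWithStats(m)
    for i in range(1,k):
        if st[i,4]>25 and np.hypot(*(ce[i]-c0))<90: print(n,i,st[i],ce[i].round(1))
    w=lab[c0[1]-36 if n=="top" else c0[1]-31,c0[0]]
    cs=max(cv2.findContours((lab==w).astype(np.uint8),cv2.RETR_EXTERNAL,cv2.CHAIN_APPROX_NONE)[0],key=len)[:,0]
    P=ray(d,cs,42)
    # circle fit with outlier rejection
    g=np.ones(len(P),bool)
    for _ in range(8):
        s=np.linalg.lstsq(np.c_[2*P[g],np.ones(g.sum())],(P[g]**2).sum(1),rcond=None)[0]
        c=s[:2];rr=np.sqrt(s[2]+c@c);e=np.hypot(*(P-c).T);g=abs(e-rr)<2.5
    print(n,"circle",c,rr,g.sum(),len(P)); j=e.argmax(); print("tab",P[j],e[j],np.degrees(np.arctan2(*(P[j]-c)[::-1])))
    if n=="top":
        im=rectify(d,c,42,170,1.7 and 2)[:,:,::-1]; cv2.imwrite("pics/c1.png",cv2.resize(im,(590,590)))
E
```

```text
top 1 [     0      0    560    420 160144] [288.8 208.4]
top 15 [216 133  14  14 103] [222.5 139.3]
top 16 [ 220  140   89   85 5049] [262. 182.]
top 17 [344 146   7  31  76] [347.2 160.5]
top circle [564.18803846  56.54751051] 98.74934980405521 234 248
tab [523.6209362  -51.45027726] 115.36555789574531 -110.58763513342727
scene 1 [     0      0    560    420 132546] [278.6 222.2]
scene 25 [235 160  21  18 301] [245.  168.9]
scene 32 [186 196  23  20  91] [196.7 205.5]
scene 33 [ 219  205   85   79 4531] [260.6 245.9]
scene 45 [243 293  15  18 158] [250.4 302.8]
scene circle [566.62525495  54.84806768] 100.45062270247502 219 232
tab [523.48178322 -54.7668735 ] 117.79980680375643 -111.48416028184786
```

View pics/c1.png

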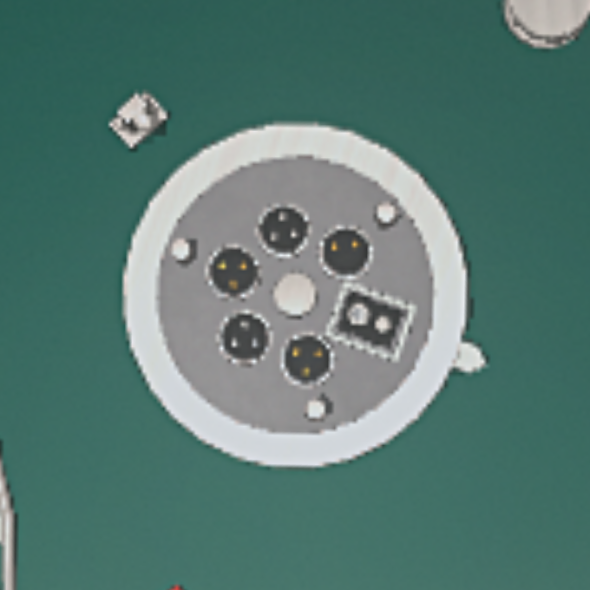

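The crop confirms the grey wheel with its tab at about -111° and the bare steel pointer at about +41°. Going counter-clockwise, the tab should stop near 153° + 360°. Moving the shut fingers over behind peg2.

```bash
python3 - <<'E'
from h import *
c=np.array([564.5,56.2])
d=dict(np.load("top0.npz"))
for z in(35,42): 
    p=ray(d,(222.5,139.3),z)[0]-c; print("ptr",p,np.hypot(*p),np.degrees(np.arctan2(p[1],p[0])))
d=dict(np.load("scene0.npz")); p=ray(d,(250.4,302.8),25)[0]-c; print("scene ptr",p,np.hypot(*p),np.degrees(np.arctan2(p[1],p[0])))
E
python3 -m handwheel '{"series": [[[-5,-3.5,4,0,0,0,0],[-10,-7,7,0,0,0,0],[-15,-10.5,10,0,0,0,0],[-20,-14,10,0,0,0,0],[-25,-17.5,10,0,0,0,0],[-30,-21,10,0,0,0,0],[-35,-25,10,0,0,0,0],[-40,-28.5,10,0,0,0,0],[-44.8,-32,10,0,0,0,0],[-44.8,-32,10,0,0,0,0],[-44.8,-32,10,0,0,0,0],[-44.8,-32,10,0,0,0,0]]]}'
```

```text
ptr [103.19278081  91.80708928] 138.12056925931049 41.65839646492391
ptr [101.84478302  91.0810441 ] 136.63131567201853 41.806658201716715
scene ptr [108.93571588  93.65208342] 143.65828526250624 40.68566338178568
time: 1.6
tool_pos: [520.2, 88.5, 130.9]
tcp_rot: [180.0, -0.1, 157.6]
ft_force: [-0.4, 0.2, -0.0]
finger_gap: -0.0
grip_force: 0.0
```

```bash
python3 -m handwheel '{"series": [[[0,0,3,0,0,0,0],[0,0,6,0,0,0,0],[0,0,7.5,0,0,0,0],[0,0,7.5,0,0,0,0]]]}'
python3 - <<'E'
from bench import eyes
import cv2
d=eyes.snapshot("scene");cv2.imwrite("pics/s2.png",cv2.resize(d["img"][150:330,180:380,::-1],None,fx=3,fy=3,interpolation=2))
E
```

```text
time: 2.1
tool_pos: [519.7, 88.1, 55.3]
tcp_rot: [-179.9, -0.1, 157.6]
ft_force: [-0.3, -0.4, 0.6]
finger_gap: 0.1
grip_force: 0.0
```

View pics/s2.png

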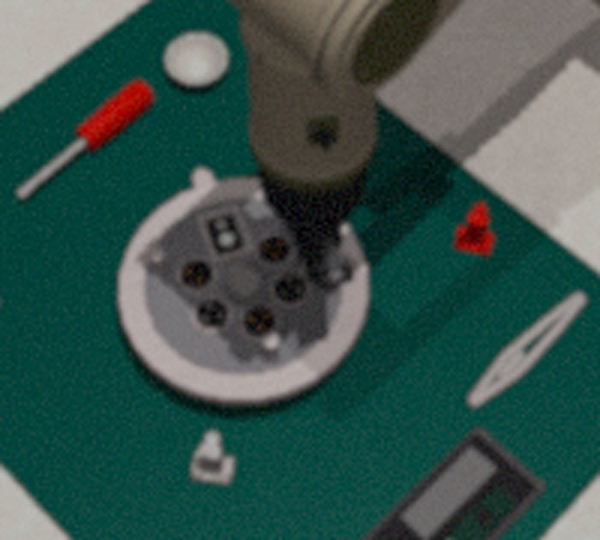

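```bash
python3 -m handwheel '{"series": [[[0,-1.6,0,0,0,0,0],[0,-3.2,0,0,0,0,0],[0,-4.2,-0.5,0,0,0,0],[0,-4.2,-4.5,0,0,0,0],[1,-3,-4.5,0,0,0,0],[3.9,-1.2,-4.5,0,0,0,0]]]}'
cat > ang.py <<'E'
from h import *
from bench import eyes,status
C=np.array([564.5,56.2])
def tab():
    t=status.sense()["time"]; d=eyes.snapshot("top")
    im=rectify(d,C,40,170,2); n=im.shape[0]
    pol=cv2.warpPolar(im,(340,1440),(n/2,n/2),340,cv2.WARP_POLAR_LINEAR)
    hsv=cv2.cvtColor(pol,cv2.COLOR_RGB2HSV)[:,2*104:2*114]
    s=((hsv[...,1]<70)&(hsv[...,2]>90)).mean(1)
    a=np.arange(1440)/4  # image angle clockwise from +col(-y); row=-x
    if s.max()<.4: return t,None,0
    w=s*(s>.3); z=(w*np.exp(1j*np.radians(a))).sum()
    ia=np.degrees(np.angle(z)); return t,(-ia-90+180)%360-180,abs(z)/w.sum()
E
python3 - <<'E'
from ang import *
from bench import status
for i in range(5): print(*tab())
E
```

```text
time: 2.9
tool_pos: [481.0, 90.6, 102.2]
tcp_rot: [180.0, 0.1, 157.4]
ft_force: [0.3, 0.9, -0.0]
finger_gap: -0.3
grip_force: 0.0
2.9 140.3473352417824 0.7183762501928721
2.95 139.62637977982519 0.7240894237208555
3.0 138.4489952110174 0.7293696159090176
3.05 138.4448058921006 0.7311716716593044
3.1 137.69110885418587 0.7362393738116761
```

```bash
python3 - <<'E'
s=open("ang.py").read()
i=s.index("    if s.max()")
s=s[:i]+'''    b=(s>.3).astype(np.uint8); ang=(-a-90+180)%360-180
    k,lab=cv2.connectedComponents(np.r_[b,b][:,None]); out=[]
    for j in range(1,k):
        q=np.where(lab[:,0]==j)[0]
        if q[0]>0 and q[0]<1440 and len(q)>6: out.append((round(float((-q.mean()/4-90+180)%360-180),1),len(q)/4))
    return t,out
'''
open("ang.py","w").write(s)
E
python3 - <<'E'
from ang import *
for i in range(4): print(tab())
E
```

```text
(3.15, [(-166.0, 8.75), (-175.4, 8.0), (132.9, 93.5), (10.6, 9.5)])
(3.2, [(-165.8, 8.75), (-175.4, 8.0), (132.9, 94.0), (18.4, 9.5)])
(3.25, [(-165.5, 8.75), (-175.2, 8.25), (132.9, 94.0), (26.2, 9.25)])
(3.3, [(-165.5, 8.75), (-175.2, 8.25), (132.9, 94.0), (33.6, 9.5)])
```

```bash
python3 -m handwheel '{"series": [[[0,0,2,0,0,0,0],[0,0,4.3,0,0,0,0],[0,0,4.8,0,0,0,0],[0,0,4.8,0,0,0,0],[0,0,4.8,0,0,0,0],[0,0,4.8,0,0,0,0],[0,0,4.8,0,0,0,0],[0,0,4.8,0,0,0,0],[0,0,4.8,0,0,0,0],[0,0,4.8,0,0,0,0],[0,0,4.8,0,0,0,0],[0,0,4.8,0,0,0,0]]]}'
python3 - <<'E'
from ang import *
for i in range(8): print(tab())
E
```

```text
time: 4.85
tool_pos: [480.4, 91.1, 53.3]
tcp_rot: [-180.0, -0.0, 157.5]
ft_force: [-0.1, 0.4, -0.2]
finger_gap: 0.0
grip_force: 0.0
(4.85, [(-103.4, 9.5), (-165.9, 9.0), (-174.8, 7.25), (135.8, 90.25)])
(4.9, [(-96.6, 9.5), (-165.9, 9.0), (-174.8, 7.25), (135.8, 90.25)])
(4.95, [(-165.9, 9.0), (-174.8, 7.25), (135.8, 90.25), (-90.1, 9.5)])
(5.0, [(-165.9, 9.0), (-174.8, 7.25), (135.8, 90.25), (-83.5, 9.75)])
(5.05, [(-165.9, 9.0), (-174.8, 7.25), (135.8, 90.25), (-76.6, 10.0)])
(5.1, [(-165.9, 9.0), (-174.8, 7.25), (135.6, 90.0), (-69.9, 10.0)])
(5.15, [(-165.9, 9.0), (-174.8, 7.25), (135.8, 90.25), (-63.4, 9.5)])
(5.2, [(-165.9, 9.0), (-174.8, 7.25), (135.6, 90.0), (-56.8, 9.75)])
```

```bash
python3 -m handwheel '{"series": [[[0,0,0.7,0,0,0,0],[0,0,0.7,0,0,0,0],[0,0,0.7,0,0,0,0],[0,0,0.7,0,0,0,0],[0,0,0.7,0,0,0,0],[0,0,0.7,0,0,0,0],[0,0,0.7,0,0,0,0],[0,0,0.7,0,0,0,0],[0,0,0.7,0,0,0,0],[0,0,0.7,0,0,0,0],[0,0,0.7,0,0,0,0],[0,0,0.7,0,0,0,0]]]}'
python3 -m handwheel '{"series": [[[0,0,0,0,0,0,0],[0,0,0,0,0,0,0],[0,0,0,0,0,0,0],[0,0,0,0,0,0,0],[0,0,0,0,0,0,0],[0,0,0,0,0,0,0],[0,0,0,0,0,0,0],[0,0,0,0,0,0,0],[0,0,0,0,0,0,0],[0,0,0,0,0,0,0],[0,0,0,0,0,0,0],[0,0,0,0,0,0,0]]]}'
python3 - <<'E'
from ang import *
for i in range(4): print(tab())
E
```

```text
time: 6.75
tool_pos: [480.4, 91.0, 46.3]
tcp_rot: [-180.0, 0.0, 157.5]
ft_force: [-0.6, 0.2, 0.4]
finger_gap: 0.2
grip_force: 0.0
time: 8.25
tool_pos: [480.4, 91.1, 46.3]
tcp_rot: [180.0, -0.0, 157.5]
ft_force: [-0.7, -0.1, 0.5]
finger_gap: 0.1
grip_force: 0.0
(8.25, [(-165.6, 8.5), (-174.8, 7.25), (136.0, 89.75), (-62.6, 10.0)])
(8.3, [(-165.6, 8.5), (-174.8, 7.25), (136.0, 89.75), (-57.6, 9.5)])
(8.35, [(-165.6, 8.5), (-174.8, 7.25), (136.0, 89.75), (-52.5, 9.75)])
(8.4, [(-165.6, 8.5), (-174.8, 7.25), (136.0, 89.75), (-47.4, 10.0)])
```

```bash
python3 -m handwheel '{"series": [[[0,0,0.2,0,0,0,0],[0,0,0.2,0,0,0,0],[0,0,0.2,0,0,0,0],[0,0,0.2,0,0,0,0],[0,0,0.2,0,0,0,0]]]}'
python3 - <<'E'
from ang import *
for i in range(2): print(tab())
E
```

```text
time: 9.07
tool_pos: [480.4, 91.0, 44.3]
tcp_rot: [180.0, 0.0, 157.5]
ft_force: [0.9, 0.0, -0.0]
finger_gap: 0.2
grip_force: 0.0
(9.075, [(-165.5, 8.75), (-174.8, 7.25), (136.0, 89.75), (17.9, 9.5)])
(9.125, [(-165.5, 8.75), (-174.8, 7.25), (136.0, 89.75), (22.6, 9.5)])
```

```bash
python3 -m handwheel '{"series": [[[0,0,0.28,0,0,0,0],[0,0,0.4,0,0,0,0],[0,0,0.4,0,0,0,0]]]}'
python3 - <<'E'
from ang import *
for i in range(2): print(tab())
E
```

```text
time: 9.55
tool_pos: [481.1, 91.8, 41.9]
tcp_rot: [179.9, 0.0, 157.5]
ft_force: [-7.0, 2.0, 16.6]
finger_gap: -0.1
grip_force: 8.2
(9.55, [(-165.9, 8.5), (-174.9, 7.0), (135.9, 89.5), (36.9, 9.5)])
(9.6, [(-166.0, 8.75), (-174.9, 7.0), (135.8, 89.25), (36.9, 9.5)])
```

```bash
python3 -m handwheel '{"series": [[[0,-0.25,0,0,0,0,0],[0,-0.5,0,0,0,0,0],[0,-0.75,0,0,0,0,0],[0,-0.75,0,0,0,0,0],[0,-0.75,0,0,0,0,0]]]}'
python3 - <<'E'
from ang import *
print(tab())
d=eyes.snapshot("top"); im=rectify(d,C,42,170,2)[120:420,60:460,::-1]; cv2.imwrite("pics/n.png",cv2.resize(im,None,fx=2,fy=2,interpolation=2))
E
```

```text
time: 10.28
tool_pos: [478.9, 84.5, 42.0]
tcp_rot: [179.9, 0.1, 157.5]
ft_force: [-2.6, 1.7, 11.6]
finger_gap: -0.3
grip_force: 6.1
(10.275, [(-160.1, 9.0), (-169.5, 7.75), (139.6, 92.0), (41.6, 9.5)])
```

View pics/n.png

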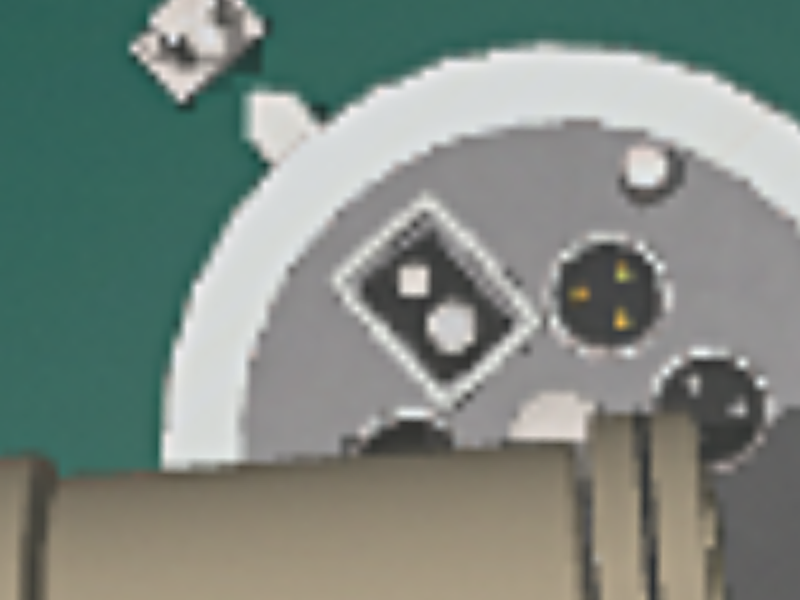

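The crop shows the tab tip at (255,108) in line with the steel nib at (225,70), and the module in its pocket at (435,300). Lifting off.

```bash
python3 -m handwheel '{"series": [[[0,0,-0.3,0,0,0,0],[0,0,-2,0,0,0,0],[0,0,-6,0,0,0,0],[0,0,-10,0,0,0,0],[0,0,-10,0,0,0,0],[0,0,-10,0,0,0,0]]]}'
python3 - <<'E'
from ang import *
for i in range(3): print(tab())
E
```

```text
time: 11.12
tool_pos: [477.5, 84.1, 140.5]
tcp_rot: [180.0, 0.0, 157.5]
ft_force: [-0.2, 0.0, -0.8]
finger_gap: 0.1
grip_force: 0.0
(11.125, [(-159.4, 10.5), (-169.9, 9.0), (134.6, 100.0), (43.0, 9.75)])
(11.175, [(-159.4, 10.5), (-169.9, 9.0), (134.8, 99.75), (43.0, 9.75)])
(11.225, [(-159.4, 10.5), (-169.8, 8.75), (134.8, 99.75), (43.0, 9.75)])
```

```bash
python3 -c "
from bench import r
print(r.hand_in())"
```

```text
the job is handed in; nothing more can be done
None
```

The job is handed in, with no verdict shown: I flicked the carousel counter-clockwise and it ran on past a full turn. I then braked it by fingertip and nudged it to within about 3 mm of the pointer (my estimate from the camera), where it sits at rest with the hand lifted clear.

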